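Refit the middle burner of the gas hob

TASK

The hob has been stripped for washing up and the coffee is waiting: put the middle-sized aluminium crown from the blue drying mat into the burner cup that fits it, feeling for the hole gently, without forcing it, and keeping hold of it until it sits flat and fully home. Then lay its middle-sized black cap on it so that it locates and lies flat, let go, and leave the other parts and everything else where they are.

Things in the scene. Friction and masses are not known exactly. Their poses are not given: they have to be found in the camera images.
- hob: Gas hob: steel plate 540 mm wide (its y) by 300 mm deep, top 6 mm above the worktop; three open burners in a row along its y, 180 mm apart at its x = 0; which size is where varies. Origin: worktop level under the row's middle place. In each burner an aluminium cup is screwed fast, off its dish's centre by up to 4.5 mm in each of x and y. Knobs 30 mm tall 145 mm before the row.
- burner_small: Small burner: black dish 72 mm across on the plate, with an upright aluminium cup: bore 32.4 mm, outside 43 mm, rim 22 mm above the plate, off-centre in the dish by up to 4.5 mm in x and y. Origin: dish centre at plate level, z up.
- burner_mid: Middle-sized burner: black dish 88 mm across with a rigid, fixed aluminium cup, open at the top: bore 46.4 mm, outside 57 mm, flat rim 22 mm above the plate. Origin: DISH centre at plate level, z up. The cup stands off that centre by up to 4.5 mm in each of x and y, so this pose does not give the bore: find it by feel or eye. Bore 18 mm deep. Never press on it with over 35 N.
- burner_large: Large burner: black dish 116 mm across, aluminium cup with bore 66.4 mm, outside 84 mm, rim 22 mm above the plate, off-centre in the dish by up to 4.5 mm in x and y. Origin: dish centre at plate level, z up. The middle crown would fall right into it.
- crown_mid: Middle-sized burner crown, aluminium, 0.12 kg, upright on the mat: round skirt 44 mm across, 12 mm tall, its edge barely broken, above it a toothed flange 62 mm across from 12 to 26 mm, in its flat top a recess 33 mm across, 6 mm deep. Any yaw fits. Origin: centre of the skirt's foot, z up. Seated, its flange rests on the cup's rim, origin 10 mm above the burner's origin.
- cap_mid: Middle-sized burner cap, black enamel, 0.09 kg, right way up on the mat: below, a boss 29.4 mm across, 4 mm tall (foot bevelled 1.5 mm); above it a disc 60 mm across from 4 to 10 mm. Any yaw fits. Origin: centre of the boss's foot, z up. Seated, the boss is in the crown's recess, the disc flat on its top, origin 22 mm above the crown's origin.
- mat: Blue ribbed drying mat 240 x 240 mm, 4 mm thick, fixed. Origin: centre of its underside. The two crowns and two caps, middle-sized and small, stand on it in a square about 116 mm apart; which is where varies.
- crown_small: Small crown, flange 46 mm across, 26 mm tall, skirt 30 mm, on the mat. Leave alone. Origin: centre of its foot.
- cap_small: Small black cap 44 mm across, 10 mm tall, on the mat. Leave alone. Origin: centre of its foot.
- crown_large: Large crown, flange 90 mm across, on the worktop behind the hob's right far corner, its cap lying on it. Leave alone. Origin: centre of its foot.
- cap_large: Large black cap, 88 mm across, on the large crown, top 32 mm above the worktop. Leave alone.
- mug: Blue mug 80 mm across, 92 mm tall, left of the hob. Leave alone. Origin: centre of its foot.
- spoon: Wooden-handled spoon 180 mm long lying behind the hob, 20 mm tall. Leave alone. Origin: under its middle.
Things that resemble listed ones, but are neither listed nor needed, are in the scene too. Leave any green or turquoise look-alike of the crown_mid alone. Leave any green or yellow look-alike of the cap_mid alone.

How it is judged (in metres and radians):
On the way, in this order (a step that is already met when the one before it is completed fails the run):
1. the middle-sized crown is fully home in the middle-sized burner while the fingers still hold it, its cap not yet brought to it (z of crown_mid in the frame of burner_mid between 0.008 and 0.0118 m and horizontal distance between crown_mid and burner_mid below 0.01 m and angle between crown_mid's own z axis and vertical below 0.05 rad and horizontal distance between cap_mid and crown_mid above 0.05 m and contact force between the fingers and crown_mid above 1 N), for 0.2 s.
2. the middle-sized cap lies in place on the seated crown (z of crown_mid in the frame of burner_mid between 0.008 and 0.0118 m and horizontal distance between crown_mid and burner_mid below 0.01 m and angle between each of crown_mid, cap_mid's own z axis and vertical below 0.05 rad and z of cap_mid in the frame of crown_mid between 0.02 and 0.0238 m and horizontal distance between cap_mid and crown_mid below 0.004 m), for 0.2 s.
At the end, for the whole second after the job is handed in: Middle crown in the middle burner, flange on the rim (foot 8 to 11.8 mm above the plate, within 10 mm of the dish centre, tilt under 0.05 rad); middle cap on it, boss in the recess (foot 20 to 23.8 mm above the crown's foot, within 4 mm of its axis, tilt under 0.05 rad); both at rest (all of step 2 and linear speed of each of crown_mid, cap_mid below 0.01 m/s); the robot touches nothing.
It fails at once if the crown is forced: pressed on a burner or on the hob plate with more than 35 N (contact force between crown_mid and burner_small above 35 N or contact force between crown_mid and burner_mid above 35 N or contact force between crown_mid and burner_large above 35 N or contact force between crown_mid and hob above 35 N).
It fails at once if the cap is banged or pressed on the crown or a burner with more than 35 N (contact force between cap_mid and crown_mid above 35 N or contact force between cap_mid and burner_small above 35 N or contact force between cap_mid and burner_mid above 35 N or contact force between cap_mid and burner_large above 35 N).
It fails at once if the gripper hits the burners or the hob with more than 35 N (contact force between any of the fingers, the arm and burner_small above 35 N or contact force between any of the fingers, the arm and burner_mid above 35 N or contact force between any of the fingers, the arm and burner_large above 35 N or contact force between any of the fingers, the arm and hob above 35 N).
It fails at once if another part or thing on the worktop is moved by more than 20 mm (distance of any of crown_small, cap_small, crown_large, cap_large, mug, spoon from where it was at the start of the episode above 0.02 m).
It also fails if it takes over 67 s, if anything falls off the work surface, if the arm or the gripper's body presses on something with over 40 N, if the wrist force passes 120 N, or if a joint passes its speed limit or range.

ROBOT

A 7-joint arm with a two-finger parallel gripper is mounted at the origin on the work surface. World frame = base frame: x ahead of the robot, y to its left, z up, the work surface at z = 0. Lengths are in mm, angles in rad, forces in N, time in s.
With the tool pointing down it reaches from about 400 to 850 mm from the base axis. Payload 4.4 kg.
Tool frame: the origin (TCP) lies on the centre line of the jaws, within the pads' length; the fingertips stand ctrl.nose_length ahead of it and the grasp point (between the pads) lies 3 mm ahead of it (ctrl.nose_length is the distance from the TCP to the fingertips, in mm); z points along the fingers, y is the line along which they close (so a half turn about z gives the same grasp; the last joint's range is limited). The gripper opens to 94 mm and grips with 3 to 60 N. Pads are 16 mm wide; open, the fingers measure 119 mm over their backs; the gripper's body (75 mm by 177 mm) begins 78 mm behind the grasp point.
Start: joints at [-1.355, 0.628, 0.038, 1.517, -0.027, 0.996, -0.02], TCP at [180.731, 624.383, 227.478] pointing down, gripper open.
Joint ranges: [-3.06, 3.06], [-0.37, 2.12], [-1.25, 1.32], [0.18, 2.47], [-1.1, 4.24], [0.23, 1.98], [-2.94, 2.94]. Speed limits (rad/s): [2.57, 2.57, 3.14, 3.14, 3.14, 3.14, 3.14].

INTERFACE

Orientations are given as a unit quaternion [x, y, z, w].
In Python, from rig import ctrl, vision gives the robot as it stands.
- The arm moves only by the tool drive_tool, never from a script. Its argument "plan" is a list of rows, each a list of 7 numbers: the shift along the tool's x, y, z in m, then the turn, a rotation vector about the tool's x, y, z in rad, then the opening, from 0 (shut) to 1 (fully open). In form: [[x, y, z, ax, ay, az, grip], ...]. A call has 1 to 20 rows; each row shifts and turns the commanded pose from where the row before left it, along the tool's axes as they then stand; what a row does not reach is not made up. A row lasts 1/12 s, in which the tool goes at most 41.7 mm and 7.16 degrees, less where a joint would pass 70% of its speed; a pose out of reach is approached as far as the arm can. A call is refused whole if a number of a shift passes 0.0417 or a number of a turn 0.125, either way. A call with a gripper value outside its range is refused whole. The fingers move at their own pace and stop on an object; "squeeze" is the grip in N (left out, the last holds). Time passes only in rows, so rows that do not move let the fingers close. It gives the time, the measured TCP pose, the force, the opening and the grip force at its end, in the units of the state.
- ctrl.sense(): the state, without advancing time (a new reading comes with each control period).
- vision.grab_frame(name): name is "scene" or "top"; returns a dict with "frame" (480x640x3 uint8, blue, green, red), "fx", "fy", "cx", "cy" (pixels), "cam_to_world" (4x4, takes a point from camera to world coordinates). Camera axes: x right, y up, looking along -z (the intrinsics and any distortion apply to the point x, -y, -z); pixel columns grow to the right and rows downward; lengths in mm; the calibration is good to about 2 mm. A picture is of the moment at which its call begins. There is no depth.
- ctrl.finish_job(): hands the job in; it is judged then, once.
The state is a dict: "t": time; "q": joint angles; "qd": joint speeds; "tau": joint torques, N m; "ee_pos": TCP position; "ee_rot": TCP orientation; "ft_force": force on the tool from outside, world axes, zero at the start; "moment": the same for the moment, N m; "grip_width": opening from 0.0 (shut) to 1.0 (fully open); "grasp_force": force on a finger pad.
Only numpy, scipy, OpenCV 4.12 (cv2) and the standard library are available. Lean on these libraries where they do the work, as an engineer would, in place of code of your own. Each camera call takes 0.05 s, during which the arm holds its last target. There are 200 camera calls.

## Working session

There is one attempt and no reset: what is moved stays moved. The work goes in short steps, Python scripts to look and compute and a tool call to move; the robot and the scene stay as the last step left them, time stands still between calls to the robot, and variables do not carry over. Pictures are saved under pics/ and viewed, at most 10 in all, crops included, and the job is handed in when it is done.

Besides the shell and the picture viewer there is one more tool, called after "Request:" as a command line: name --pt "numbers of a row" for each row, then --argument value for the rest. drive_tool: Moves the arm, as the interface text tells. Its arguments: {"type":"object","properties":{"plan":{"type":"array"},"squeeze":{"type":"number"}},"required":["plan"]}

```bash
mkdir -p pics; ls; python3 - <<'E'
from rig import ctrl, vision
import cv2
print(ctrl.sense(), ctrl.nose_length)
for n in("scene","top"):
    f=vision.grab_frame(n); cv2.imwrite(f"pics/{n}0.png",f["frame"])
    print({k:v for k,v in f.items() if k!="frame"})
E
```

```text
pics
{'t': 0.0, 'q': array([-1.35482605,  0.62933442,  0.03842879,  1.51831447, -0.02696098,
        0.99630978, -0.01999153]), 'qd': array([-0.00131753,  0.00192972,  0.00053506,  0.00035306, -0.00025365,
        0.00016364, -0.00042921]), 'tau': array([-1.46719682e-03, -5.49737334e+01,  1.14333853e+00, -1.86633343e+01,
       -5.22288890e-02,  2.38838245e-02,  1.46823972e-04]), 'ee_pos': array([180.54306001, 623.79294711, 226.57857017]), 'ee_rot': array([ 1.40398898e-01,  9.90094589e-01, -9.18087769e-04, -1.06092373e-04]), 'ft_force': array([ 0.04318167, -0.40112245, -0.03812727]), 'moment': array([0.02688412, 0.05295966, 0.00916397]), 'grasp_force': 0.0, 'grip_width': 0.9994940940538036} 22.0
{'fx': 455.7140575233403, 'fy': 455.7140575233403, 'cx': 319.8916855835968, 'cy': 242.37793059614904, 'cam_to_world': array([[-4.88225045e-01, -5.89937274e-01,  6.43125429e-01,
         1.26087920e+03],
       [ 8.72665529e-01, -3.21946174e-01,  3.67158734e-01,
         4.59507516e+02],
       [-9.54885130e-03,  7.40489482e-01,  6.72000109e-01,
         8.32778686e+02],
       [ 0.00000000e+00,  0.00000000e+00,  0.00000000e+00,
         1.00000000e+00]])}
{'fx': 481.8460250620203, 'fy': 481.8460250620203, 'cx': 319.05399657391195, 'cy': 240.83326570281696, 'cam_to_world': array([[ 2.15952505e-02,  9.85831876e-01, -1.66340484e-01,
         3.11015194e+02],
       [-9.99534066e-01,  1.76995331e-02, -2.48672156e-02,
         1.14286059e+01],
       [-2.15707449e-02,  1.66799994e-01,  9.85754769e-01,
         1.21286293e+03],
       [ 0.00000000e+00,  0.00000000e+00,  0.00000000e+00,
         1.00000000e+00]])}
```

View pics/top0.png

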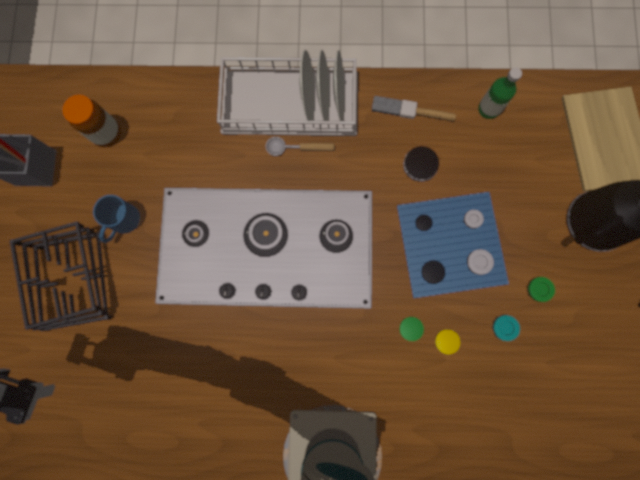

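View pics/scene0.png

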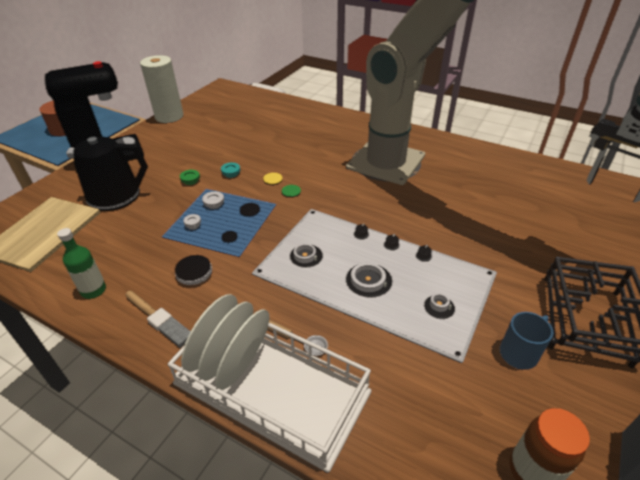

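Top view: the mat holds white crowns at (481,262) and (474,218), and black caps at (433,271) and (424,223). The larger ones, crown (481,262) and cap (433,271), fit "middle-sized". The green/turquoise rings (542,289), (507,328) and green/yellow discs (412,329), (448,342) off the mat are look-alikes. The burners are small (195,233), large (266,234) and middle (336,235). I'll measure the sizes and confirm in a crop.

```bash
cat > h.py <<'E'
import numpy as np, cv2
from rig import ctrl, vision
def ray(f,u,v,z):
    T=f["cam_to_world"]; d=T[:3,:3]@np.array([(u-f["cx"])/f["fx"],-(v-f["cy"])/f["fy"],-1]); o=T[:3,3]
    return o+d*(z-o[2])/d[2]
def proj(f,P):
    T=f["cam_to_world"]; p=(np.atleast_2d(P)-T[:3,3])@T[:3,:3]
    return np.c_[f["cx"]+f["fx"]*p[:,0]/-p[:,2], f["cy"]-f["fy"]*p[:,1]/-p[:,2]]
def rect(f,c,z,half=60,s=5):
    """metric top-down patch at height z: column = -y, row = -x, s px per mm"""
    n=int(2*half*s); i,j=np.mgrid[0:n,0:n]
    P=np.c_[(c[0]+half-i.ravel()/s),(c[1]+half-j.ravel()/s),np.full(n*n,z)]
    uv=proj(f,P).astype(np.float32).reshape(n,n,2)
    return cv2.remap(f["frame"],uv[...,0],uv[...,1],cv2.INTER_CUBIC)
def toworld(c,half,s,col,row): return np.array([c[0]+half-row/s,c[1]+half-col/s])
def circ(f,c,z,r,sign=0,win=12,half=60,s=5):
    """best circle of radius r (mm) at height z: max mean radial gradient; sign +1 brighter outside"""
    g=cv2.GaussianBlur(cv2.cvtColor(rect(f,c,z,half,s),cv2.COLOR_BGR2GRAY).astype(np.float32),(0,0),3)
    gx=cv2.Sobel(g,-1,1,0);gy=cv2.Sobel(g,-1,0,1);a=np.linspace(0,2*np.pi,120,endpoint=False);best=(-1,)
    for dx in np.arange(-win,win+.1,.5):
        for dy in np.arange(-win,win+.1,.5):
            px=(half-dy+r*np.cos(a))*s;py=(half-dx+r*np.sin(a))*s
            m=lambda q:q[np.clip(py,0,q.shape[0]-1).astype(int),np.clip(px,0,q.shape[0]-1).astype(int)]
            v=m(gx)*np.cos(a)+m(gy)*np.sin(a); v=v*sign if sign else abs(v)
            v=np.clip(v,-20,20).mean()
            if v>best[0]: best=(v,c[0]+dx,c[1]+dy)
    return np.round(best,1)
E
cat > m.py <<'E'
from h import *
F={n:vision.grab_frame(n) for n in("top","scene")}
f=F["top"]
items={"crown":((481,262),30,(31,29,33),-1),"crown_s":((474,218),30,(23,),-1),"cap":((433,271),14,(30,28,32),1),"cap_s":((424,223),14,(22,),1),
"rim_mid_out":((336,234),28,(28.5,),-1),"bore_mid":((336,234),28,(23.2,),1),"dish_mid":((336,235),8,(44,),1),"dish_l":((266,234),8,(58,),1),"dish_s":((195,233),8,(36,),1)}
for k,(uv,z,rs,sg) in items.items():
    c=ray(f,*uv,z)
    for r in rs: print(k,z,r,*[(n,circ(F[n],c,z,r,sg).tolist()) for n in F])
t=[cv2.resize(rect(f,ray(f,*uv,z),z,45,3),(260,260)) for uv,z in[((481,262),30),((433,271),14),((336,234),28)]]
t2=[cv2.resize(rect(F["scene"],ray(f,*uv,z),z,45,3),(260,260)) for uv,z in[((481,262),30),((433,271),14),((336,234),28)]]
cv2.imwrite("pics/crop1.png",np.vstack([np.hstack(t),np.hstack(t2)]))
E
python3 m.py
```

```text
crown 30 31 ('top', [14.6, 466.6, -356.3]) ('scene', [16.2, 471.1, -354.8])
crown 30 29 ('top', [11.7, 466.1, -355.3]) ('scene', [14.1, 471.1, -353.8])
crown 30 33 ('top', [11.1, 466.6, -356.8]) ('scene', [14.3, 471.1, -354.3])
crown_s 30 23 ('top', [14.1, 574.8, -343.3]) ('scene', [17.4, 578.8, -341.3])
cap 14 30 ('top', [12.2, 440.4, -243.1]) ('scene', [10.8, 450.4, -238.6])
cap 14 28 ('top', [11.0, 440.4, -243.1]) ('scene', [8.3, 449.4, -238.6])
cap 14 32 ('top', [8.3, 440.9, -241.6]) ('scene', [10.6, 450.4, -239.1])
cap_s 14 22 ('top', [11.6, 565.3, -221.1]) ('scene', [11.8, 574.3, -217.1])
rim_mid_out 28 28.5 ('top', [18.6, 532.0, -2.2]) ('scene', [10.0, 537.0, -0.2])
bore_mid 28 23.2 ('top', [13.6, 532.5, -2.2]) ('scene', [15.7, 536.0, -1.2])
dish_mid 8 44 ('top', [19.7, 528.6, -0.4]) ('scene', [17.9, 532.6, 2.1])
dish_l 8 58 ('top', [19.4, 528.6, 178.9]) ('scene', [16.1, 530.6, 178.9])
dish_s 8 36 ('top', [19.7, 528.9, 359.1]) ('scene', [18.8, 531.9, 360.1])
```

View pics/crop1.png

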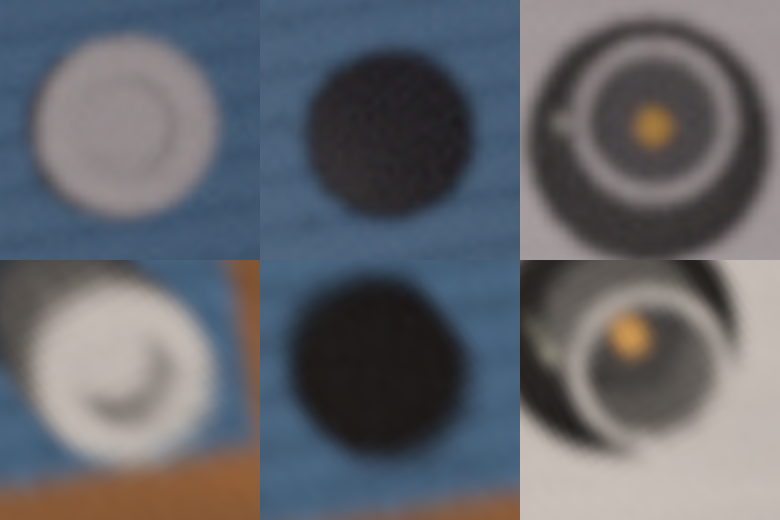

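The crop confirms them: the large white crown with a recess is about 62 mm (radius 31 scores best), the black disc is about 60 mm (radius 30 best), and the middle burner's bright cup ring is off-centre in its dish. The two cameras disagree by about (4, 1.5) mm, so I'll use the gripper to settle the bias. First I square the tool and swing over.

Request:
drive_tool --pt "0 0 0 0 0 -0.094 1" --pt "0 0 0 0 0 -0.094 1" --pt "0 0 0 0 0 -0.094 1" --pt "-0.02 -0.035 0 0 0 0 1" --pt "-0.02 -0.035 0 0 0 0 1" --pt "-0.02 -0.035 0 0 0 0 1" --pt "-0.02 -0.035 0 0 0 0 1" --pt "-0.02 -0.035 0 0 0 0 1" --pt "-0.02 -0.035 0 0 0 0 1" --pt "-0.02 -0.035 0 0 0 0 1" --pt "-0.02 -0.035 0 0 0 0 1" --pt "-0.02 -0.035 0 0 0 0 1" --pt "-0.02 -0.035 0 0 0 0 1" --pt "-0.02 -0.035 0 0 0 0 1" --pt "-0.02 -0.035 0 0 0 0 1" --pt "-0.02 -0.035 0 0 0 0 1" --pt "-0.02 -0.035 0 0 0 0 1" --pt "-0.02 -0.035 0 0 0 0 1" --pt "-0.02 -0.035 0 0 0 0 1" --pt "-0.02 -0.035 0 0 0 0 1" --squeeze 15

```text
t: 1.87
ee_pos: [521.4, 27.5, 227.5]
ee_rot: [-0.0, 1.0, 0.0, 0.0]
ft_force: [0.2, 0.3, 0.5]
grip_width: 0.996
grasp_force: 0.0
```

Request:
drive_tool --pt "0.005 -0.038 0 0 0 0 1" --pt "0.005 -0.038 0 0 0 0 1" --pt "0.005 -0.038 0 0 0 0 1" --pt "0.005 -0.038 0 0 0 0 1" --pt "0.005 -0.038 0 0 0 0 1" --pt "0.005 -0.038 0 0 0 0 1" --pt "0.005 -0.038 0 0 0 0 1" --pt "0.005 -0.038 0 0 0 0 1" --pt "0.005 -0.038 0 0 0 0 1" --pt "0.005 -0.038 0 0 0 0 1" --pt "0 0 0.03 0 0 0 1" --pt "0 0 0.03 0 0 0 1" --pt "0 0 0.03 0 0 0 1" --pt "0 0 0.03 0 0 0 1" --pt "0 0 0.02 0 0 0 1" --pt "0 0 0 0 0 0 1" --pt "0 0 0 0 0 0 1"

```text
t: 3.28
ee_pos: [470.3, -350.2, 86.7]
ee_rot: [-0.0, 1.0, 0.001, -0.001]
ft_force: [0.2, -0.6, -0.3]
grip_width: 0.998
grasp_force: 0.0
```

```bash
python3 - <<'E'
from h import *
s=ctrl.sense(); print(s["ee_pos"],s["ee_rot"])
o=[]
for n in("top","scene"):
    f=vision.grab_frame(n); p=np.array(s["ee_pos"])
    im=f["frame"].copy()
    tip=p-[0,0,22]
    u,v=proj(f,tip)[0].astype(int); x0,y0=max(u-60,0),max(v-60,0)
    c=cv2.resize(im[y0:y0+120,x0:x0+120],(390,390),interpolation=cv2.INTER_CUBIC)
    pts=[tip+[0,47,0],tip-[0,47,0],p]
    for q in proj(f,pts): cv2.drawMarker(c,tuple(int(k) for k in (q-[x0,y0])*3.25),(0,0,255),0,14)
    o.append(c)
cv2.imwrite("pics/near1.png",np.hstack(o))
E
```

```text
[ 470.32842913 -350.19926851   86.74938167] [-7.62384445e-05  9.99999322e-01  6.43996008e-04 -9.66992002e-04]
```

View pics/near1.png

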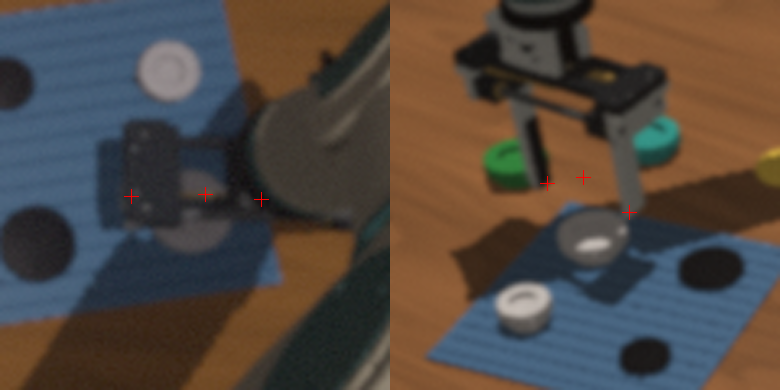

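The fingers straddle the crown; the scene picture puts the fingertips about on their predicted marks, (629,212) and (547,183). I'll descend and close gently along y to centre it.

Request:
drive_tool --pt "0.0015 -0.005 0 0 0 0 1" --pt "0 0 0.02 0 0 0 1" --pt "0 0 0.02 0 0 0 1" --pt "0 0 0.01 0 0 0 1" --pt "0 0 0.0075 0 0 0 1" --pt "0 0 0 0 0 0 0.5" --pt "0 0 0 0 0 0 0.5" --pt "0 0 0 0 0 0 0.5" --pt "0 0 0 0 0 0 0.5" --pt "0 0 0 0 0 0 0.5" --pt "0 0 0 0 0 0 0.5" --pt "0 0 0 0 0 0 0.5" --pt "0 0 0 0 0 0 0.5" --pt "0 0 0 0 0 0 0.5" --pt "0 0 0 0 0 0 0.5" --squeeze 8

```text
t: 4.63
ee_pos: [469.9, -356.0, 30.6]
ee_rot: [-0.0, 1.0, -0.0, 0.001]
ft_force: [-0.2, 0.0, 6.3]
grip_width: 0.66
grasp_force: 8.0
```

Request:
drive_tool --pt "0 0 0 0 0 0 1" --pt "0 0 0 0 0 0 1" --pt "0 0 0 0 0 0 1" --pt "0 0 0 0 0 0 1" --pt "0 0 0 0 0 0 1" --pt "0 0 0 0 0 0 1"

```text
t: 5.13
ee_pos: [469.3, -355.5, 29.8]
ee_rot: [-0.0, 1.0, 0.0, -0.0]
ft_force: [0.6, 0.2, -0.1]
grip_width: 0.995
grasp_force: 0.0
```

```bash
python3 -c "
from rig import ctrl
s=ctrl.sense();print(s['q'],s['ee_pos'],s['ft_force'],s['moment'],s['grip_width'])"
```

```text
[ 0.58252421  0.81524727  0.02880289  1.83273223 -0.04418375  0.49464631
  2.21221239] [ 469.27909042 -355.45706589   29.77062016] [ 0.64737257  0.21761224 -0.12753033] [0.03766225 0.00346698 0.03047913] 0.9954524215627488
```

Request:
drive_tool --pt "0 0 0 0 0 0.121 1" --pt "0 0 0 0 0 0.121 1" --pt "0 0 0 0 0 0.121 1" --pt "0 0 0 0 0 0.121 1" --pt "0 0 0 0 0 0.121 1" --pt "0 0 0 0 0 0.121 1" --pt "0 0 0 0 0 0.121 1" --pt "0 0 0 0 0 0.121 1" --pt "0 0 0 0 0 0.121 1" --pt "0 0 0 0 0 0.121 1" --pt "0 0 0 0 0 0.121 1" --pt "0 0 0 0 0 0.121 1" --pt "0 0 0 0 0 0.118 1" --pt "0 0 0 0 0 0 0.5" --pt "0 0 0 0 0 0 0.5" --pt "0 0 0 0 0 0 0.5" --pt "0 0 0 0 0 0 0.5" --pt "0 0 0 0 0 0 0.5" --pt "0 0 0 0 0 0 0.5" --pt "0 0 0 0 0 0 0.5"

```text
t: 6.8
ee_pos: [469.3, -355.6, 30.0]
ee_rot: [0.707, 0.708, 0.0, -0.0]
ft_force: [0.0, -0.1, 0.7]
grip_width: 0.656
grasp_force: 8.0
```

Request:
drive_tool --pt "0 0 0 0 0 0 0.5" --pt "0 0 0 0 0 0 0.5" --pt "0 0 0 0 0 0 0.5"

```text
t: 7.05
ee_pos: [469.3, -355.6, 30.0]
ee_rot: [0.707, 0.707, -0.0, -0.0]
ft_force: [-1.0, 0.7, 0.2]
grip_width: 0.655
grasp_force: 8.0
```

Request:
drive_tool --pt "0 0 0 0 0 0 1" --pt "0 0 0 0 0 0 1" --pt "0 0 0 0 0 0 1" --pt "0 0 0 0 0 0 1" --pt "0 0 -0.04 0 0 0 1" --pt "0 0 -0.04 0 0 0 1" --pt "0.04 0 0 0 0 0 1" --pt "0.04 0 0 0 0 0 1" --pt "0.04 0 0 0 0 0 1" --pt "0.04 0 0 0 0 0 1" --pt "0.04 0 0 0 0 0 1" --pt "0.04 0 0 0 0 0 1"

```text
t: 8.05
ee_pos: [469.0, -113.8, 110.2]
ee_rot: [0.707, 0.707, 0.0, 0.0]
ft_force: [0.9, 0.8, -0.3]
grip_width: 1.002
grasp_force: 0.0
```

```bash
sed -i '/^t=/,$d' m.py; cp m.py m2.py; sed -i 's/^items=.*/items={"crown":((481,262),30,(30,31,32),-1),"recess":((481,262),30,(16.5,),0),"cap":((433,271),14,(30,),1),/' m2.py; python3 m2.py | grep -v -e dish_[ls]
python3 -c "
from rig import ctrl;print(ctrl.sense()['ee_pos'])"
```

```text
crown 30 30 ('top', [14.1, 467.6, -355.3]) ('scene', [15.6, 473.1, -352.8])
crown 30 31 ('top', [14.8, 468.1, -355.8]) ('scene', [16.3, 472.6, -353.3])
crown 30 32 ('top', [13.9, 467.6, -355.8]) ('scene', [15.9, 472.1, -353.8])
recess 30 16.5 ('top', [5.6, 456.1, -345.3]) ('scene', [7.0, 454.6, -356.8])
cap 14 30 ('top', [12.5, 440.4, -242.6]) ('scene', [11.2, 450.9, -238.6])
rim_mid_out 28 28.5 ('top', [6.5, 533.5, -0.7]) ('scene', [10.1, 537.0, -0.2])
bore_mid 28 23.2 ('top', [5.2, 541.0, 11.3]) ('scene', [16.0, 536.0, -1.2])
dish_mid 8 44 ('top', [6.5, 527.1, 0.1]) ('scene', [18.0, 532.6, 2.1])
[ 468.75635089 -106.98298795  109.30966177]
```

Crown truth by feel is (469.3, -355.6). That makes the camera biases top (-1.4, 0) and scene (+3.3, +2.3), and corrected, both put the bore near (533.4, -2.5). Now I go back and take the crown.

Request:
drive_tool --pt "-0.04 0 0 0 0 0 1" --pt "-0.04 0 0 0 0 0 1" --pt "-0.04 0 0 0 0 0 1" --pt "-0.04 0 0 0 0 0 1" --pt "-0.04 0 0 0 0 0 1" --pt "-0.04 0 0 0 0 0 1" --pt "0 0 0.03 0 0 0 1" --pt "0 0 0.03 0 0 0 1" --pt "0 0 0.02 0 0 0 1" --pt "0 0 0 0 0 0 1" --pt "0 0 0 0 0 0 0.5" --pt "0 0 0 0 0 0 0.5" --pt "0 0 0 0 0 0 0.5" --pt "0 0 0 0 0 0 0.5" --pt "0 0 0 0 0 0 0.5" --pt "0 0 0 0 0 0 0.5" --pt "0 0 0 0 0 0 0.5" --pt "0 0 0 0 0 0 0.5" --pt "0 0 0 0 0 0 0.5" --squeeze 20

```text
t: 9.73
ee_pos: [469.7, -355.5, 30.5]
ee_rot: [0.707, 0.708, 0.0, 0.0]
ft_force: [0.2, 1.3, 6.0]
grip_width: 0.651
grasp_force: 20.0
```

Request:
drive_tool --pt "0 0 -0.01 0 0 0 0.5" --pt "0 0 -0.025 0 0 0 0.5" --pt "0 0 -0.025 0 0 0 0.5" --pt "0.035 0.006 0 0 0 0 0.5" --pt "0.035 0.006 0 0 0 0 0.5" --pt "0.035 0.006 0 0 0 0 0.5" --pt "0.035 0.006 0 0 0 0 0.5" --pt "0.035 0.006 0 0 0 0 0.5" --pt "0.035 0.006 0 0 0 0 0.5" --pt "0.035 0.006 0 0 0 0 0.5" --pt "0.035 0.006 0 0 0 0 0.5" --pt "0.035 0.006 0 0 0 0 0.5" --pt "0.035 0.006 0 0 0 0 0.5" --pt "0.003 0.004 0 0 0 0 0.5" --pt "0 0 0.01 0 0 0 0.5" --pt "0 0 0.01 0 0 0 0.5" --pt "0 0 0.01 0 0 0 0.5" --pt "0 0 0 0 0 0 0.5" --pt "0 0 0 0 0 0 0.5" --pt "0 0 0 0 0 0 0.5"

```text
t: 11.4
ee_pos: [532.8, -4.0, 59.8]
ee_rot: [0.708, 0.707, -0.0, -0.0]
ft_force: [-0.3, -0.1, -1.1]
grip_width: 0.655
grasp_force: 20.0
```

```bash
python3 - <<'E'
from h import *
s=ctrl.sense(); print(s["ee_pos"],s["ft_force"],s["grip_width"])
o=[]
for n in("top","scene"):
    f=vision.grab_frame(n); u,v=proj(f,np.array(s["ee_pos"]))[0].astype(int)
    o.append(cv2.resize(f["frame"][v-45:v+45,u-45:u+45],(395,395),interpolation=cv2.INTER_CUBIC))
cv2.imwrite("pics/over.png",np.hstack(o))
E
```

```text
[532.775513    -4.00724399  59.79510756] [-0.32940547 -0.13504785 -1.05283335] 0.6553931110237582
```

View pics/over.png

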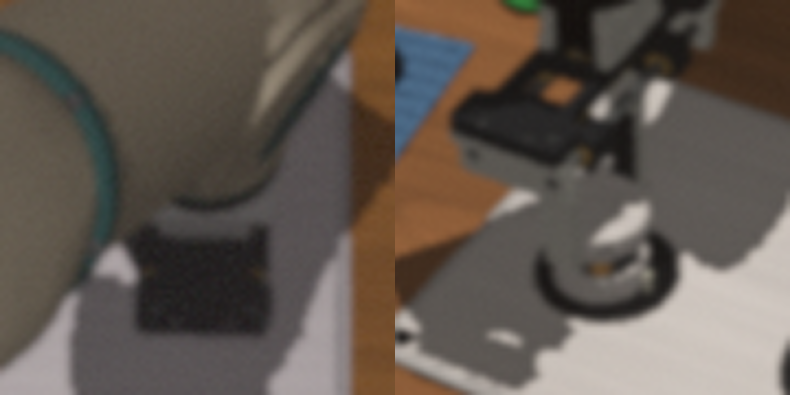

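The scene picture shows the crown level, just above the cup at about (600,260). I nudge it to the bore estimate and lower gently.

Request:
drive_tool --pt "0.0015 0.0006 0 0 0 0 0.5" --pt "0 0 0.002 0 0 0 0.5" --pt "0 0 0.002 0 0 0 0.5" --pt "0 0 0.001 0 0 0 0.5" --pt "0 0 0.001 0 0 0 0.5" --pt "0 0 0.001 0 0 0 0.5" --pt "0 0 0.0005 0 0 0 0.5" --pt "0 0 0.0005 0 0 0 0.5" --pt "0 0 0 0 0 0 0.5" --pt "0 0 0 0 0 0 0.5"

```text
t: 12.33
ee_pos: [533.7, -1.0, 52.0]
ee_rot: [0.707, 0.707, -0.0, -0.0]
ft_force: [-0.7, -0.0, -1.2]
grip_width: 0.653
grasp_force: 20.0
```

Request:
drive_tool --pt "0 0 0.001 0 0 0 0.5" --pt "0 0 0.001 0 0 0 0.5" --pt "0 0 0.001 0 0 0 0.5" --pt "0 0 0 0 0 0 0.5"

```text
t: 12.67
ee_pos: [533.5, -1.0, 48.8]
ee_rot: [0.707, 0.707, -0.0, -0.0]
ft_force: [-0.4, -0.7, -1.3]
grip_width: 0.65
grasp_force: 20.0
```

Request:
drive_tool --pt "0 0 0.001 0 0 0 0.5" --pt "0 0 0.001 0 0 0 0.5" --pt "0 0 0.001 0 0 0 0.5" --pt "0 0 0.001 0 0 0 0.5" --pt "0 0 0.001 0 0 0 0.5" --pt "0 0 0 0 0 0 0.5" --pt "0 0 0 0 0 0 0.5"

```text
t: 13.25
ee_pos: [533.6, -1.0, 43.9]
ee_rot: [0.707, 0.707, -0.0, -0.0]
ft_force: [0.2, -0.5, -1.8]
grip_width: 0.653
grasp_force: 20.0
```

Request:
drive_tool --pt "0 0 0.001 0 0 0 0.5" --pt "0 0 0.0005 0 0 0 0.5" --pt "0 0 0.0005 0 0 0 0.5" --pt "0 0 0.0005 0 0 0 0.5" --pt "0 0 0 0 0 0 0.5" --pt "0 0 0 0 0 0 0.5"

```text
t: 13.75
ee_pos: [533.7, -1.0, 42.3]
ee_rot: [0.707, 0.707, 0.0, -0.0]
ft_force: [-2.1, -0.4, 8.0]
grip_width: 0.65
grasp_force: 20.0
```

Contact is 8 N at z 42.3, the expected seated height. A little more pressure and a hold will confirm it.

Request:
drive_tool --pt "0 0 0.0005 0 0 0 0.5" --pt "0 0 0 0 0 0 0.5" --pt "0 0 0 0 0 0 0.5" --pt "0 0 0 0 0 0 0.5"

```text
t: 14.08
ee_pos: [533.7, -1.0, 42.2]
ee_rot: [0.707, 0.707, 0.001, -0.0]
ft_force: [-3.1, 0.8, 12.5]
grip_width: 0.655
grasp_force: 20.0
```

Request:
drive_tool --pt "0 0 -0.0015 0 0 0 0.5" --pt "0 0 0 0 0 0 1" --pt "0 0 0 0 0 0 1" --pt "0 0 0 0 0 0 1" --pt "0 0 0 0 0 0 1" --pt "0 0 -0.02 0 0 0 1" --pt "0 0 -0.03 0 0 0 1" --pt "0 0 -0.02 0 0 0 1" --pt "-0.03 -0.0115 0 0 0 0 1" --pt "-0.03 -0.0115 0 0 0 0 1" --pt "-0.03 -0.0115 0 0 0 0 1" --pt "-0.03 -0.0115 0 0 0 0 1" --pt "-0.03 -0.0115 0 0 0 0 1" --pt "-0.03 -0.0115 0 0 0 0 1" --pt "-0.03 -0.0115 0 0 0 0 1" --pt "-0.03 -0.0115 0 0 0 0 1" --pt "0 0 0.03 0 0 0 1" --pt "0 0 0 0 0 0 1" --pt "0 0 0 0 0 0 1" --squeeze 8

```text
t: 15.67
ee_pos: [440.8, -240.2, 81.6]
ee_rot: [0.707, 0.707, -0.0, -0.002]
ft_force: [-0.2, 0.2, 1.0]
grip_width: 1.001
grasp_force: 0.0
```

```bash
python3 - <<'E'
from h import *
s=ctrl.sense(); print(s["ee_pos"],s["q"][6],s["ft_force"])
f=vision.grab_frame("scene"); g=vision.grab_frame("top")
for F,b in((f,(3.3,2.3)),(g,(-1.4,-.1))): print([circ(F,(533.7+b[0],-1+b[1]),42,r,-1,8).tolist() for r in(31,30)],b)
def crop(F,p,h): u,v=proj(F,np.array(p))[0].astype(int); return cv2.resize(F["frame"][max(v-h,0):v+h,u-h:u+h],(390,390),interpolation=cv2.INTER_CUBIC)
cv2.imwrite("pics/seated.png",np.hstack([crop(f,(534,-1,40),40),crop(f,(442,-243,30),60)]))
E
```

```text
[ 440.82351372 -240.15325741   81.61451045] 1.0636585257833133 [-0.23558896  0.19601082  1.00836912]
[[8.7, 537.0, 1.3], [9.3, 538.0, 1.3]] (3.3, 2.3)
[[17.3, 530.8, -1.1], [16.9, 531.3, -0.6]] (-1.4, -0.1)
```

View pics/seated.png

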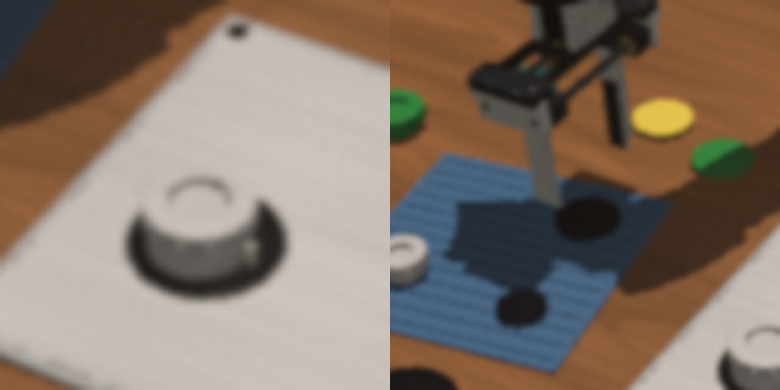

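The picture shows the crown seated flat in the middle cup (left half, (200,215)), and both cameras agree with (533, -1). The gripper straddles the mid cap at (588,218). Descending to centre the cap along x.

Request:
drive_tool --pt "-0.0028 0.001 0 0 0 0 1" --pt "0 0 0.02 0 0 0 1" --pt "0 0 0.02 0 0 0 1" --pt "0 0 0.01 0 0 0 1" --pt "0 0 0 0 0 0 1" --pt "0 0 0 0 0 0 0.5" --pt "0 0 0 0 0 0 0.5" --pt "0 0 0 0 0 0 0.5" --pt "0 0 0 0 0 0 0.5" --pt "0 0 0 0 0 0 0.5" --pt "0 0 0 0 0 0 0.5" --pt "0 0 0 0 0 0 0.5" --pt "0 0 0 0 0 0 0.5" --pt "0 0 0 0 0 0 0.5"

```text
t: 16.93
ee_pos: [443.2, -244.0, 32.8]
ee_rot: [0.707, 0.707, 0.0, 0.0]
ft_force: [-0.5, -1.1, 6.3]
grip_width: 0.63
grasp_force: 8.0
```

Request:
drive_tool --pt "0 0 0 0 0 0 1" --pt "0 0 0 0 0 0 1" --pt "0 0 0 0 0 0 1" --pt "0 0 0 0 0 0 1" --pt "0 0 0 0 0 -0.121 1" --pt "0 0 0 0 0 -0.121 1" --pt "0 0 0 0 0 -0.121 1" --pt "0 0 0 0 0 -0.121 1" --pt "0 0 0 0 0 -0.121 1" --pt "0 0 0 0 0 -0.121 1" --pt "0 0 0 0 0 -0.121 1" --pt "0 0 0 0 0 -0.121 1" --pt "0 0 0 0 0 -0.121 1" --pt "0 0 0 0 0 -0.121 1" --pt "0 0 0 0 0 -0.121 1" --pt "0 0 0 0 0 -0.121 1" --pt "0 0 0 0 0 -0.118 1" --pt "0 0 0 0 0 0 1" --pt "0 0 0 0 0 0 1"

```text
t: 18.52
ee_pos: [442.7, -244.0, 32.4]
ee_rot: [0.002, 1.0, 0.0, -0.0]
ft_force: [0.0, 0.0, -0.7]
grip_width: 1.002
grasp_force: 0.0
```

Request:
drive_tool --pt "0 0 0 0 0 0 0.5" --pt "0 0 0 0 0 0 0.5" --pt "0 0 0 0 0 0 0.5" --pt "0 0 0 0 0 0 0.5" --pt "0 0 0 0 0 0 0.5" --pt "0 0 0 0 0 0 0.5" --pt "0 0 0 0 0 0 0.5" --pt "0 0 0 0 0 0 0.5" --pt "0 0 0 0 0 0 0.5" --pt "0 0 0 0 0 0 0.5" --squeeze 15

```text
t: 19.35
ee_pos: [442.9, -243.8, 32.5]
ee_rot: [-0.0, 1.0, 0.0, 0.0]
ft_force: [-0.3, 0.6, -0.3]
grip_width: 0.628
grasp_force: 15.0
```

Request:
drive_tool --pt "0 0 -0.005 0 0 0 0.5" --pt "0 0 -0.015 0 0 0 0.5" --pt "0 0 -0.025 0 0 0 0.5" --pt "0 0 -0.02 0 0 0 0.5" --pt "-0.006 0.015 0 0 0 0 0.5" --pt "-0.011 0.03 0 0 0 0 0.5" --pt "-0.011 0.03 0 0 0 0 0.5" --pt "-0.011 0.03 0 0 0 0 0.5" --pt "-0.011 0.03 0 0 0 0 0.5" --pt "-0.011 0.03 0 0 0 0 0.5" --pt "-0.011 0.03 0 0 0 0 0.5" --pt "-0.011 0.03 0 0 0 0 0.5" --pt "-0.008 0.018 0 0 0 0 0.5" --pt "0 0 0 0 0 0 0.5" --pt "0 0 0 0 0 0 0.5" --pt "0 0 0 0 0 0 0.5"

```text
t: 20.68
ee_pos: [533.2, -2.0, 97.5]
ee_rot: [0.0, 1.0, -0.0, -0.0]
ft_force: [0.0, -1.0, -0.7]
grip_width: 0.629
grasp_force: 15.0
```

Request:
drive_tool --pt "-0.0005 0.001 0 0 0 0 0.5" --pt "0 0 0.01 0 0 0 0.5" --pt "0 0 0.01 0 0 0 0.5" --pt "0 0 0.004 0 0 0 0.5" --pt "0 0 0 0 0 0 0.5" --pt "0 0 0 0 0 0 0.5"

```text
t: 21.18
ee_pos: [533.8, -0.2, 72.7]
ee_rot: [0.0, 1.0, -0.0, -0.001]
ft_force: [0.2, 0.5, -0.1]
grip_width: 0.626
grasp_force: 15.0
```

```bash
python3 - <<'E'
from h import *
s=ctrl.sense(); print(s["ee_pos"],s["ft_force"],s["grip_width"])
f=vision.grab_frame("scene"); u,v=proj(f,(534,-1,50))[0].astype(int)
cv2.imwrite("pics/capover.png",cv2.resize(f["frame"][v-40:v+40,u-40:u+40],(560,560),interpolation=cv2.INTER_CUBIC))
E
```

```text
[ 5.33795472e+02 -2.29123924e-01  7.27387621e+01] [ 0.20570018  0.51119819 -0.08291303] 0.6258049268256078
```

View pics/capover.png

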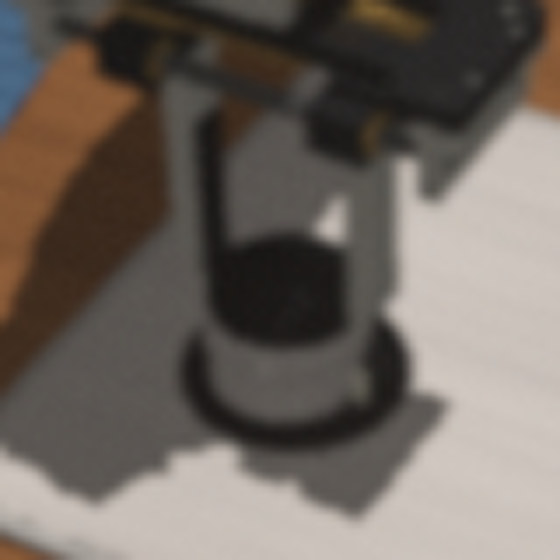

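The cap is held level over the crown, at about (285,290) in the crop. I correct y by -0.8 mm and lower gently.

Request:
drive_tool --pt "0 -0.0008 0 0 0 0 0.5" --pt "0 0 0.001 0 0 0 0.5" --pt "0 0 0.001 0 0 0 0.5" --pt "0 0 0.001 0 0 0 0.5" --pt "0 0 0.001 0 0 0 0.5" --pt "0 0 0 0 0 0 0.5" --pt "0 0 0 0 0 0 0.5"

```text
t: 21.82
ee_pos: [534.3, -0.6, 69.4]
ee_rot: [-0.0, 1.0, 0.0, -0.0]
ft_force: [0.3, -0.5, -0.4]
grip_width: 0.63
grasp_force: 15.0
```

Request:
drive_tool --pt "0.0003 -0.0003 0.001 0 0 0 0.5" --pt "0 0 0.001 0 0 0 0.5" --pt "0 0 0.0005 0 0 0 0.5" --pt "0 0 0.0005 0 0 0 0.5" --pt "0 0 0 0 0 0 0.5" --pt "0 0 0 0 0 0 0.5"

```text
t: 22.32
ee_pos: [534.1, -1.0, 66.5]
ee_rot: [-0.0, 1.0, 0.0, -0.0]
ft_force: [0.6, -0.7, -0.6]
grip_width: 0.629
grasp_force: 15.0
```

Request:
drive_tool --pt "0 0 0.0005 0 0 0 0.5" --pt "0 0 0.0005 0 0 0 0.5" --pt "0 0 0 0 0 0 0.5" --pt "0 0 0 0 0 0 0.5"

```text
t: 22.65
ee_pos: [534.2, -1.0, 66.3]
ee_rot: [-0.0, 1.0, 0.0, 0.0]
ft_force: [-1.1, 0.9, 6.6]
grip_width: 0.631
grasp_force: 15.0
```

Contact at the expected seated height (z 66.3, 6.6 N). Relieve, release and rise.

Request:
drive_tool --pt "0 0 -0.0007 0 0 0 0.5" --pt "0 0 0 0 0 0 0.5" --pt "0 0 0 0 0 0 1" --pt "0 0 0 0 0 0 1" --pt "0 0 0 0 0 0 1" --pt "0 0 0 0 0 0 1" --pt "0 0 0 0 0 0 1" --pt "0 0 -0.01 0 0 0 1" --pt "0 0 -0.03 0 0 0 1" --pt "0 0 -0.04 0 0 0 1" --pt "0 0 -0.04 0 0 0 1" --pt "0.01 -0.035 0 0 0 0 1" --pt "0.01 -0.035 0 0 0 0 1" --pt "0.01 -0.035 0 0 0 0 1" --pt "0.01 -0.035 0 0 0 0 1" --pt "0.01 -0.035 0 0 0 0 1" --pt "0 0 0 0 0 0 1" --pt "0 0 0 0 0 0 1"

```text
t: 24.15
ee_pos: [483.2, -178.6, 186.9]
ee_rot: [0.003, 1.0, -0.0, 0.0]
ft_force: [0.2, 0.4, -0.1]
grip_width: 1.001
grasp_force: 0.0
```

```bash
python3 - <<'E'
from h import *
f=vision.grab_frame("scene"); g=vision.grab_frame("top")
for F,b in((f,(3.3,2.3)),(g,(-1.4,-.1))): print("cap-est",circ(F,(534+b[0],-1+b[1]),48,30,1,6)-[0,*b])
def crop(F,h): u,v=proj(F,(534,-1,45))[0].astype(int); return cv2.resize(F["frame"][v-h:v+h,u-h:u+h],(390,390),interpolation=cv2.INTER_CUBIC)
cv2.imwrite("pics/final.png",np.hstack([crop(f,35),crop(g,35)]))
E
```

```text
cap-est [ 17.2 537.5  -1.5]
cap-est [ 10.1 536.5  -1. ]
```

View pics/final.png

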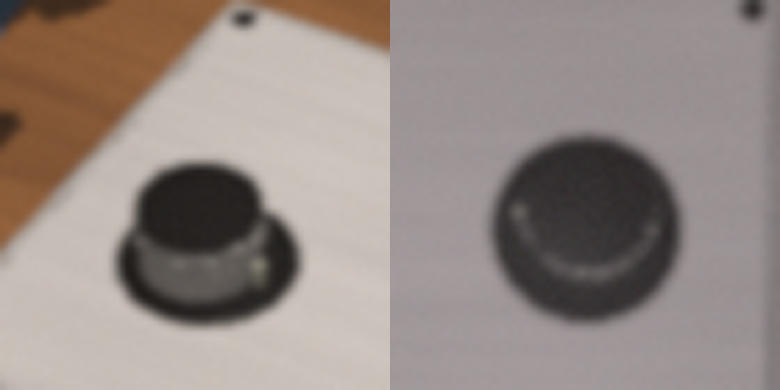

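The cap lies flat and centred on the seated crown: scene crop (200,210), top crop (585,215) with the crown's edge showing evenly below it. Handing in.

```bash
python3 -c "
from rig import ctrl;print(ctrl.finish_job())"
```

```text
the job is handed in; nothing more can be done
None
```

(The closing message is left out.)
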